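# Press a shelf post's snap-in end cap home with the scrub block

## Robot

A 6-joint arm with a two-finger parallel gripper is mounted at the origin on the work surface. World frame = base frame: x ahead of the robot, y to its left, z up, the work surface at z = 0. Lengths are in m, angles in rad, forces in N, time in s.
With the tool pointing down it reaches from about 0.35 to 0.975 m from the base axis. Payload 4.9 kg.
Tool frame: the origin (TCP) lies midway between the tips of the shut fingers; the grasp point (between the pads) lies ctrl.tcp_to_grasp behind it (ctrl.tcp_to_grasp is the distance from the TCP to the grasp point, in m); z points along the fingers, y is the direction in which the jaws open and shut (so a half turn about z gives the same grasp; the last joint's range is limited). The gripper opens to 85 mm and grips with 20 to 120 N. Pads are 22 mm wide; open, the fingers measure 114 mm over their backs; the gripper's body (76 mm by 85 mm) begins 54 mm behind the grasp point. The pads swing forward as they close: fully open they stand 13 mm farther back than shut.
Start: joints at [1.192, 0.053, 1.613, -0, 1.476, -0.119], TCP at [0.161, 0.604, 0.231] pointing down, gripper open.
Joint ranges: [-3.01, 3.01], [-1.01, 2.22], [0.06, 2.58], [-1.02, 4.17], [0.09, 2.62], [-3.14, 3.14]. Speed limits (rad/s): [2.57, 2.57, 3.14, 3.14, 3.14, 3.14].

## Interface

Orientations are given as a rotation vector (axis times angle).
In Python, from station import ctrl, get_image, calibration, finish_job, models gives the robot as it stands.
- The arm moves only by the shell command python3 -m creep 'ROWS' [FORCE]. ROWS is JSON, a list of rows, each a list of 7 numbers: the opening, from 0 (shut) to 1 (fully open), then the shift along the tool's x, y, z in m, then the turn, a rotation vector about the tool's x, y, z in degrees. A call has 1 to 20 rows; each row shifts and turns the commanded pose from where the row before left it, along the tool's axes as they then stand; what a row does not reach is not made up. A row lasts 1/10 s, in which the tool goes at most 50 mm and 8.59 degrees, less where a joint would pass 70% of its speed; a pose out of reach is approached as far as the arm can. A call with a gripper value outside its range is refused whole. The fingers move at their own pace and stop on an object; FORCE is the grip in N (left out, the last holds). Time passes only in rows, so rows that do not move let the fingers close. It gives the time, the measured TCP pose, the force and the opening at its end, in the units of the state.
- ctrl.get_obs(): the state, without advancing time (a new reading comes with each control period).
- get_image(name): name is "side" or "top" or "wrist"; returns the picture (384x512x3 uint8, red, green, blue); there is no depth.
- calibration(name): a dict with "mtx" (3x3 intrinsics, pixels), "k1" (the pictures are not rectified: a ray, as slopes to the right and down, at radius r is drawn at 1 + k1 r^2 times it, then the intrinsics apply), "R" (3x3) and "t" (3): a world point X has camera coordinates R X + t. Camera axes: x right, y down, z forward; pixel columns grow to the right and rows downward; lengths in m; the calibration is good to about 2 mm. A picture is of the moment at which its call begins: read the wrist's pose just before it. calibration takes no time and is no camera call; for the wrist camera it gives the pose at the moment of the call.
- finish_job(): hands the job in, once; it reports no verdict.
Trained networks look in the newest picture that a camera, given by its name, has taken for a name from the list of things; names that differ only in an ending like _2 or _b are one class to them, and where a whole thing is asked for, a point or a joint stands for the part that bears it (a point fixed in the world has none). Each returns a list of dicts, best first, with "conf" (0 to 1); they miss things now and then, are a little off and sometimes report something else, mostly with a low value. They report only what shows in the picture. A call takes as long as a camera call. They do not tell look-alikes from the thing itself.
- models.search_frame(camera, name): "extent" ([left, top, right, bottom] in pixels, round what is visible of it).
The state is a dict: "t": time; "q": joint angles; "dq": joint speeds; "effort": joint torques, N m; "tool_pos": TCP position; "tool_rot": TCP orientation; "contact_force": force on the tool from outside, world axes, zero at the start; "wrist_torque": the same for the moment, N m; "opening": finger opening in m.
Only numpy, scipy, OpenCV 4.12 (cv2) and the standard library are available. Lean on these libraries where they do the work, as an engineer would, in place of code of your own. Each camera call takes 0.05 s, during which the arm holds its last target. There are 200 camera calls.

## Task

One of the two front posts of the white shelf still has its grey snap-in end cap standing proud. Take the wooden scrub block, set the middle of its flat wooden back square on that cap and push straight down with the block, steadily and no harder than the click needs (the cap splits if it is forced or hammered), until it clicks and sits flush on the tube. Then lay the block back on the shelf bristles up and let go, without touching the cap with the fingers or disturbing anything else.

Things in the scene. Friction and masses are not known exactly. Their poses are not given: they have to be found in the camera images.
- shelf: White powder-coated steel shelf on the counter, fixed. Origin under its middle (up to 8 mm over the counter, on levelling feet); its x points away from the robot, y along its length, z up. Deck 250 (x) by 484 (y) mm, top 110 mm above the origin. Square-tube posts, 36 mm wide, at x -112 (front) and +112 (rear, capped for good), y -262 and +262 mm, reach 45 mm above the deck. Does not give.
- mouth_l (a point): Centre of the open tube mouth of the front post on the shelf's +y side: 155 mm above the shelf's origin, bore 30 mm square.
- mouth_r (a point): Centre of the open tube mouth of the front post on the shelf's -y side: 155 mm above the shelf's origin, bore 30 mm square.
- cap: The cap to press, grey nylon, in either front post. Origin at the underside of its flat square head (36 by 36 by 6 mm, z up); 22 mm skirt below. It stands 6 mm proud. Home, its origin is 0 to 1 mm above the mouth. Tongues and a rubber seal in the mouth (no part of the cap) resist ever more, to 18 to 23 N some 1.5 mm before home; it clicks, the push falls by 5 N or more, then the hard rim stops it. Splits above 28 N.
- cap_home: The same cap in the other front post, already home: its origin is 0 to 1 mm above that mouth.
- block: Wooden scrub block lying on the deck on its flat back, bristles up, 0.11 to 0.18 kg. Wood 120 (x) by 48 (y) by 24 mm (z); origin at the centre of the flat wooden back, z up through the bristles. The stiff bristle pad, 104 by 34 mm, reaches 40 mm above the back.
- jar: Glass jar with bail latch lid, 72 mm across, 95 mm high, on the rear half of the deck. Origin under its centre. Leave alone.
- funnel: Stubby grey plastic funnel standing mouth down on the rear half of the deck, 86 mm across, 78 mm high. Origin under its centre. Leave alone.
- spray: Blue trigger spray bottle on the rear half of the deck, 72 mm across, 205 mm high. Origin under its centre. Leave alone.
Mind the look-alikes: they are no part of the job. Several things have the shape of the block; the one meant has the colours described above.

How it is judged:
On the way, in this order (a step that is already met when the one before it is completed fails the run):
1. the block's wooden back bears square on the proud cap (contact force between block and cap above 2 N and angle between block's own z axis and vertical below 0.12 rad and horizontal distance between block and cap below 0.03 m), for 0.1 s.
2. under the block the cap clicks home, its head flush on the tube ((distance between cap and mouth_l below 0.0015 m or distance between cap and mouth_r below 0.0015 m) and angle between the z axis of cap and the z axis of shelf, either way round below 0.03 rad), for 0.1 s.
At the end, for the whole second after the job is handed in: Both front caps are home (origin within 1.5 mm of the tube mouth, level within 0.03 rad), and the scrub block lies still on the shelf's deck on its flat back, bristles up (its centre over the deck, within 4 mm of deck height, tilt under 0.06 rad) (all of step 2 and (distance between cap_home and mouth_l below 0.0015 m or distance between cap_home and mouth_r below 0.0015 m) and angle between the z axis of cap_home and the z axis of shelf, either way round below 0.03 rad and z of block in the frame of shelf between 0.106 and 0.114 m and angle between block's own z axis and vertical below 0.06 rad and x of block in the frame of shelf between -0.125 and 0.125 m and y of block in the frame of shelf between -0.242 and 0.242 m and linear speed of block below 0.02 m/s); the robot touches nothing.
It fails at once if the block pushes on the cap with more than 28 N (forced or hammered, the cap splits) (contact force between block and cap above 28 N).
It fails at once if the block pushes on the cap while tilted by more than 0.14 rad, or with its bristle side (contact force between block and cap above 4 N and angle between block's own z axis and vertical above 0.14 rad).
It fails at once if the cap is touched by the fingers or the arm (over 1 N) (contact force between any of the fingers, the arm and cap above 1 N).
It fails at once if the block is let go of or dropped with its back more than 20 mm above the deck (z of block in the frame of shelf above 0.13 m and contact force between the fingers and block below 0.1 N).
It fails at once if a bystander (jar, funnel, spray bottle) is shoved over 20 mm or tipped, or the cap that was already home is disturbed (distance of any of jar, funnel, spray from where it was at the start of the episode above 0.02 m or angle between any of jar, funnel, spray's own z axis and vertical above 0.25 rad or distance of cap_home from where it was at the start of the episode above 0.004 m or contact force between any of the fingers, block and cap_home above 2 N).
It also fails if it takes over 46 s, if anything falls off the work surface, if the arm or the gripper's body presses on something with over 40 N, if the wrist force passes 120 N, or if a joint passes its speed limit or range.

## Working session

There is one attempt and no reset: what is moved stays moved. The work goes in short steps, Python scripts to look and compute and a shell command to move; the robot and the scene stay as the last step left them, time stands still between calls to the robot, and variables do not carry over. Pictures are saved under pics/ and viewed, about 8 in all and at most 12, crops included, and the job is handed in when it is done.

```bash
mkdir -p pics; ls; python3 - <<'E'
from station import ctrl,get_image,calibration,models
import cv2,numpy as np
o=ctrl.get_obs();print(o,ctrl.tcp_to_grasp)
for c in("top","side"):
    im=get_image(c);cv2.imwrite(f"pics/{c}0.png",im[:,:,::-1])
    k=calibration(c);print(c,k)
    for n in("shelf","cap","block","jar","funnel","spray"):
        print(n,[(np.round(d["extent"]),round(d["conf"],2)) for d in models.search_frame(c,n)])
E
```

```text
pics
{'t': 0.0, 'q': array([ 1.19201683e+00,  5.33634096e-02,  1.61428485e+00, -1.08700012e-05,
        1.47600036e+00, -1.18994760e-01]), 'dq': array([ 8.79382412e-04, -1.20221109e-03, -6.95801821e-04,  1.87026651e-03,
        3.26203979e-04,  7.33560937e-05]), 'effort': array([ 1.78074210e-03, -3.93674862e+01, -3.70183432e+01,  1.80771185e-04,
        7.08942898e-03,  1.32829027e-05]), 'tool_pos': array([0.16031394, 0.60344867, 0.23006442]), 'tool_rot': array([-0.40685633, -3.11463427,  0.00313369]), 'contact_force': array([ 0.88789409, -0.68708052, -0.03944355]), 'wrist_torque': array([ 0.04351286, -0.03244872,  0.03435203]), 'opening': 0.08576886941566449} 0.0187
top {'mtx': array([[381.65395019,   0.        , 250.00574592],
       [  0.        , 381.65395019, 193.96861052],
       [  0.        ,   0.        ,   1.        ]]), 'k1': -0.086931440700822, 'R': array([[-0.00652978, -0.99926071, -0.03788652],
       [-0.98757849,  0.01239226, -0.15663705],
       [ 0.15699075,  0.0363931 , -0.9869293 ]]), 't': array([0.02908669, 0.55302372, 0.91577085])}
shelf [(array([142.,  93., 400
[... 443 characters left out ...]
242352],
       [  0.        ,   0.        ,   1.        ]]), 'k1': -0.20020411122561535, 'R': array([[ 0.93336533, -0.35840387,  0.01938646],
       [-0.23377365, -0.64800879, -0.7248686 ],
       [ 0.2723583 ,  0.67203517, -0.68861432]]), 't': array([-0.51307605,  0.24523411,  0.99135324])}
shelf [(array([169., 119., 416., 367.]), 0.7)]
cap [(array([171., 141., 190., 157.]), 0.46)]
block [(array([213., 188., 268., 216.]), 0.72), (array([190., 289., 222., 341.]), 0.72), (array([148., 228., 182., 280.]), 0.65)]
jar [(array([329., 202., 370., 258.]), 0.72)]
funnel [(array([256., 143., 294., 184.]), 0.65), (array([329., 205., 368., 259.]), 0.44)]
spray [(array([291., 122., 327., 216.]), 0.88)]
```

```bash
python3 - <<'E'
import cv2
t=cv2.imread("pics/top0.png");s=cv2.imread("pics/side0.png")
cv2.imwrite("pics/t1.png",cv2.resize(t[80:300,130:420],None,fx=2.7,fy=2.7,interpolation=cv2.INTER_CUBIC))
cv2.imwrite("pics/s1.png",cv2.resize(s[100:380,130:430],None,fx=2.1,fy=2.1,interpolation=cv2.INTER_CUBIC))
E
```

```text
(no output)
```

View pics/t1.png

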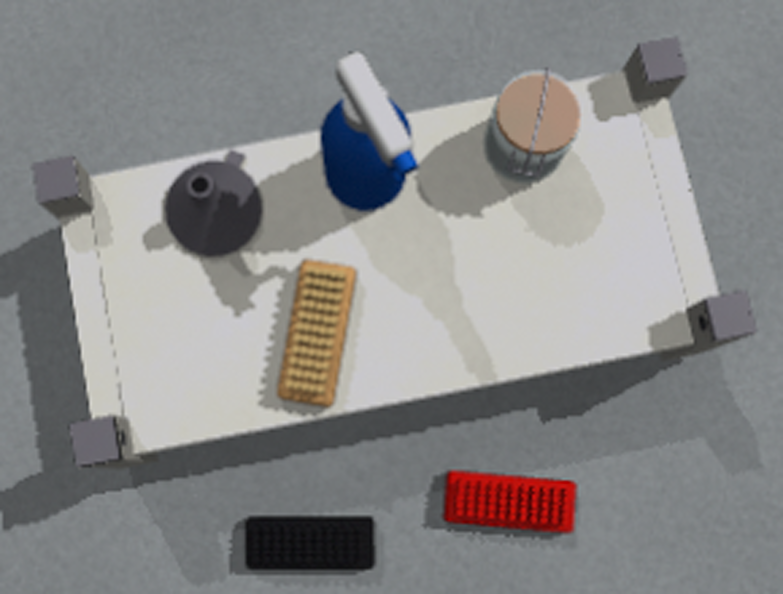

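View pics/s1.png

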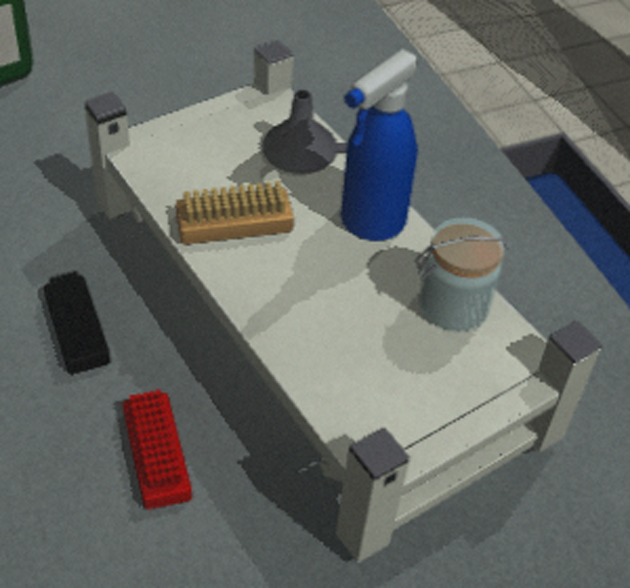

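The top view shows the wooden block at about px (247,203), with jar, spray and funnel behind it. The black and red look-alikes lie in front of the shelf. The front posts are at about (166,243) for +y and (397,197) for -y. Next I'll zoom in on the caps.

```bash
python3 - <<'E'
import cv2,numpy as np
t=cv2.imread("pics/top0.png");s=cv2.imread("pics/side0.png")
def z(im,u,v,h=20): return cv2.resize(im[v-h:v+h,u-h:u+h],(400,300) if 0 else (300,300),interpolation=cv2.INTER_NEAREST)
a=np.hstack([z(s,181,155,),z(s,311,325)]);b=np.hstack([z(t,166,243),z(t,397,197)])
cv2.imwrite("pics/c1.png",np.vstack([a,b]))
E
```

```text
(no output)
```

View pics/c1.png

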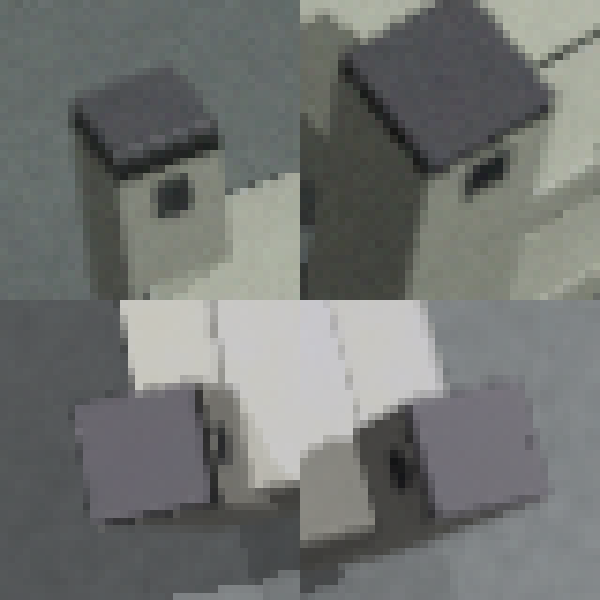

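```bash
cat > h.py <<'E'
import numpy as np,cv2
from scipy.optimize import least_squares
from station import calibration
def dist(k): return np.array([k["k1"],0,0,0,0.])
def proj(k,P):
    return cv2.projectPoints(np.asarray(P,float).reshape(-1,3),cv2.Rodrigues(k["R"])[0],k["t"],k["mtx"],dist(k))[0][:,0]
def ray(k,uv):
    n=cv2.undistortPoints(np.array(uv,float).reshape(-1,1,2),k["mtx"],dist(k))[:,0]
    return -k["R"].T@k["t"], np.c_[n,np.ones(len(n))]@k["R"]
def onz(k,uv,z):
    c,d=ray(k,uv); return c+d*((z-c[2])/d[:,2])[:,None]
def tri(ks,uvs):
    A=[];b=[]
    for k,uv in zip(ks,uvs):
        c,d=ray(k,[uv]);d=d[0]/np.linalg.norm(d[0]);M=np.eye(3)-np.outer(d,d);A.append(M);b.append(M@c)
    return np.linalg.lstsq(np.vstack(A),np.hstack(b),rcond=None)[0]
E
python3 - <<'E'
from h import *
np.set_printoptions(precision=4,suppress=True)
T,S=calibration("top"),calibration("side")
L=dict(top=[(156,237),(172,234.3),(174.3,249.7),(158.7,252.3)],side=[(183.9,143.9),(189.9,153.4),(176.7,157),(170.6,148.7)])
R=dict(top=[(407,187.7),(410,202.6),(395,206)],side=[(324.6,318.3),(308.1,327),(296.6,313)])
R=dict(top=[(407,187.7),(410,202.6),(391.9,191)],side=[(324.6,318.3),(308.1,327),(0,0)])
R=dict(top=[(407,187.7),(410,202.6),(395,206)],side=[(324.6,318.3),(308.1,327),(296.6,313)])
for n,D in(("L",L),("R",R)):
    P=np.array([tri((T,S),x) for x in zip(D["top"],D["side"])]);print(n,P,P.mean(0))
# joint fit: x,y,yaw,z,hL,hR ; side shift free small
sq=np.array([(18,18),(18,-18),(-18,-18),(-18,18)])/1e3
def res(p):
    x,y,a,z,hL,hR,du,dv=p;c,s=np.cos(a),np.sin(a);r=[]
    for D,cy,h,idx in((L,.262,hL,[0,1,2,3]),(R,-.262,hR,[1,2,3])):
        P=np.array([-.112,cy])+sq[idx];W=np.c_[x+c*P[:,0]-s*P[:,1],y+s*P[:,0]+c*P[:,1],np.full(len(P),z+.155+h)]
        r+=[proj(T,W)-np.array(D["top"]),proj(S,W)+[du,dv]-np.array(D["side"])]
    return np.r_[np.vstack(r).ravel(),(hL+hR-.018)*2000,du/1,dv/1]
L2=L
f=least_squares(res,[.7,0,.15,.004,.009,.009,0,0],x_scale=[.1,.1,.1,.01,.01,.01,1,1]);p=f.x;print(p,f.cost)
bl=[(130+u/2.7,80+v/2.7) for u,v in[(302,262),(357,268),(333,405),(278,397)]]
W=onz(T,bl,p[3]+.110+.022);print(W,W.mean(0));m=W[:2].mean(0)-W[2:].mean(0);print(np.linalg.norm(m),np.degrees(np.arctan2(m[1],m[0])))
E
```

```text
L [[0.4419 0.2244 0.17  ]
 [0.4477 0.1905 0.1645]
 [0.4142 0.1839 0.1678]
 [0.4081 0.2179 0.1693]] [0.428  0.2042 0.1679]
R [[ 0.5442 -0.3261  0.1658]
 [ 0.5111 -0.3308  0.1645]
 [ 0.5044 -0.2975  0.1633]] [ 0.5199 -0.3181  0.1645]
[ 0.586  -0.0327  0.186   0.0023  0.0108  0.0072  0.4642 -0.0209] 3.1416359544350465
[[ 0.5785  0.039   0.1343]
 [ 0.5727 -0.0077  0.1343]
 [ 0.457   0.0136  0.1343]
 [ 0.4641  0.0594  0.1343]] [0.5181 0.026  0.1343]
0.11691696408605055 -10.263543490834266
```

```bash
cat >> h.py <<'E'
from station import ctrl
from scipy.spatial.transform import Rotation as Ro
def delta(P,R=None):
    o=ctrl.get_obs();R=R or Ro.from_rotvec(o["tool_rot"]);d=np.array(P)-o["tool_pos"];return R.inv().apply(d)
E
python3 - <<'E'
from h import *
np.set_printoptions(precision=4,suppress=True)
T,S=calibration("top"),calibration("side")
c=lambda u,v:(130+u/2.7,80+v/2.7)
d=.1123
print("funnel tip",onz(T,[c(200,184)],d+.078),"jar lid",onz(T,[c(537,112)],d+.09),"spray trig",onz(T,[c(405,160)],d+.17),onz(T,[c(395,150)],d+.19))
o=ctrl.get_obs();R=Ro.from_rotvec(o["tool_rot"]);w=calibration("wrist")
print("cam in tool",R.inv().apply(-w["R"].T@w["t"]-o["tool_pos"]),"axis",R.inv().apply(w["R"][2]),R.inv().apply(w["R"][0]))
R2=R*Ro.from_rotvec([0,0,np.radians(-4.6)]);print(R2.as_matrix())
print("to block above",delta([.518,.026,.23],R2))
E
```

```text
funnel tip [[0.6326 0.1182 0.1903]] jar lid [[ 0.6844 -0.1534  0.2023]] spray trig [[ 0.6213 -0.0434  0.2823]] [[ 0.6225 -0.0358  0.3023]]
cam in tool [ 0.0807 -0.0001 -0.1418] axis [-0.3168  0.0007  0.9485] [ 0.0009  1.     -0.0005]
[[-0.9839  0.1785  0.    ]
 [ 0.1785  0.9839  0.    ]
 [-0.      0.0001 -1.    ]]
to block above [-0.4549 -0.5049  0.0013]
```

```bash
python3 -m creep '[[1,0,0,0,0,0,-4.6],[1,-0.0125,-0.017,0,0,0,0],[1,-0.0245,-0.0345,0.003,0,0,0],[1,-0.0245,-0.0345,0.003,0,0,0],[1,-0.0245,-0.0345,0.003,0,0,0],[1,-0.0245,-0.0345,0.003,0,0,0],[1,-0.0245,-0.0345,0.003,0,0,0],[1,-0.0245,-0.0345,0.003,0,0,0],[1,-0.0245,-0.0345,0.003,0,0,0],[1,-0.0245,-0.0345,0.003,0,0,0],[1,-0.0245,-0.0345,0.003,0,0,0],[1,-0.0125,-0.017,0,0,0,0],[1,0,0,0,0,0,0],[1,0,0,0,0,0,0]]' 80
python3 - <<'E'
from h import *
from station import get_image,models
import pickle
np.set_printoptions(precision=4,suppress=True)
k=calibration("wrist");im=get_image("wrist");cv2.imwrite("pics/w1.png",im[:,:,::-1]);pickle.dump(k,open("w1.pkl","wb"))
print(ctrl.get_obs()["tool_pos"],[(d["extent"],d["conf"]) for d in models.search_frame("wrist","cap")])
E
```

```text
t: 2.1
tool_pos: [0.3406, 0.2213, 0.2045]
tool_rot: [0.283, 3.129, 0.001]
contact_force: [0.5, -0.1, 1.2]
opening: 0.085
[0.3404 0.2217 0.2045] [([224.4, 324.3, 289.7, 368.0], 0.85)]
```

View pics/w1.png

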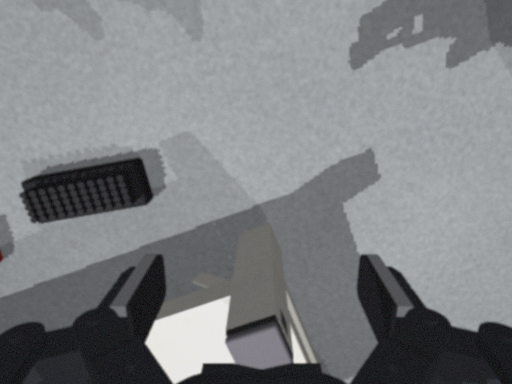

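```bash
python3 - <<'E'
from h import *
import pickle
np.set_printoptions(precision=1,suppress=True)
k=pickle.load(open("w1.pkl","rb"));im=cv2.imread("pics/w1.png")
cv2.imwrite("pics/w1z.png",cv2.resize(im[305:384,215:305],None,fx=7,fy=7,interpolation=cv2.INTER_NEAREST))
a=.186;c,s=np.cos(a),np.sin(a)
for h in(0,.006,.012):
    print(h,proj(k,[[.586+c*x-s*y,-.0327+s*x+c*y,.1573+h] for x,y in[(-.13,.28),(-.13,.244),(-.094,.244),(-.094,.28)]]).ravel())
E
```

```text
0 [274.4 306.8 225.  322.8 244.5 361.9 292.1 347.3]
0.006 [274.7 312.8 224.1 329.1 244.1 368.9 292.9 354. ]
0.012 [275.1 319.1 223.1 335.7 243.7 376.3 293.8 361.1]
```

View pics/w1z.png

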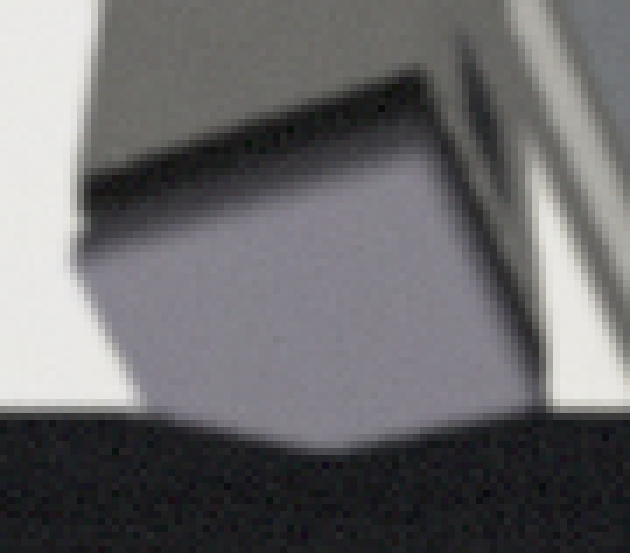

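```bash
python3 - <<'E'
from h import *
import pickle
np.set_printoptions(precision=4,suppress=True)
K=[calibration("top"),calibration("side"),pickle.load(open("w1.pkl","rb"))]
sq=np.array([(18,18),(18,-18),(-18,-18),(-18,18)])/1e3
ob=[ # cam, post sign, h, corner idx, px
(0,1,.012,[0,1,2,3],[(156,237),(172,234.3),(174.3,249.7),(158.7,252.3)]),
(1,1,.012,[0,1,2,3],[(183.9,143.9),(189.9,153.4),(176.7,157),(170.6,148.7)]),
(0,-1,.0065,[0,1,2,3],[(391.9,191),(407,187.7),(410,202.6),(395,206)]),
(1,-1,.0065,[1,2,3],[(324.6,318.3),(308.1,327),(296.6,313)]),
(2,1,.012,[2,3],[(225.7,342.4),(276.4,326.4)]),
(2,1,0,[2,3],[(227,330.7),(275.7,315)])]
def res(p,full=False):
    x,y,a,z=p[:4];sh=p[4:].reshape(3,3);c,s=np.cos(a),np.sin(a);r=[]
    for cam,sg,h,i,px in ob:
        P=np.array([-.112,.262*sg])+sq[i];W=np.c_[x+c*P[:,0]-s*P[:,1],y+s*P[:,0]+c*P[:,1],np.full(len(P),z+.155+h)]+sh[cam]
        r.append((proj(K[cam],W)-np.array(px)))
    if full: return r
    return np.r_[np.vstack(r).ravel(),p[4:]/.0015,(z-.004)/.0025]
f=least_squares(res,[.586,-.033,.186,.004]+[0]*9,x_scale=[.1,.1,.1,.01]+[.001]*9);p=f.x;print(p,f.cost)
for r in res(p,True):print(np.round(r,1).tolist())
c,s=np.cos(p[2]),np.sin(p[2])
print("cap",p[0]-.112*c-.262*s,p[1]-.112*s+.262*c,"top z",p[3]+.167)
# block from top with fitted shift
bl=[(130+u/2.7,80+v/2.7) for u,v in[(302,262),(357,268),(333,405),(278,397)]]
W=onz(K[0],bl,p[3]+.132+p[6])-p[4:7];print("block",W.mean(0))
E
```

```text
[ 0.5878 -0.033   0.1845  0.0033 -0.0018 -0.0002 -0.0002 -0.0005 -0.0002
 -0.0009  0.0023  0.0004  0.0008] 8.722410028627666
[[-0.1, -0.6], [-0.0, -1.0], [0.3, -0.0], [-0.2, 0.5]]
[[0.2, 0.0], [0.6, -1.6], [-0.0, -0.3], [-0.1, -0.1]]
[[-0.9, -0.7], [-0.3, -0.6], [0.8, 0.4], [0.1, 0.3]]
[[0.4, 0.1], [-0.0, 1.0], [-0.6, -0.3]]
[[-0.9, 0.8], [0.6, 0.3]]
[[-0.4, -0.9], [0.4, -1.0]]
cap 0.4296527807464099 0.20399824077838397 top z 0.170280893439294
block [0.5197 0.0263 0.1353]
```

The wrist view shows black skirt showing under the head of the left (+y) cap, around px (225,331) to (225,342). That makes it the proud one. Next I move over the block.

```bash
python3 -m creep '[[1,-0.0177,-0.0134,0,0,0,0],[1,-0.0354,-0.0268,0,0,0,0],[1,-0.0354,-0.0268,0,0,0,0],[1,-0.0354,-0.0268,0,0,0,0],[1,-0.0354,-0.0268,0,0,0,0],[1,-0.0354,-0.0268,0,0,0,0],[1,-0.0177,-0.0134,0,0,0,0],[1,0,0,0,0,0,0],[1,0,0,0,0,0,0]]'
python3 - <<'E'
from h import *
from station import get_image,models
import pickle
np.set_printoptions(precision=4,suppress=True)
k=calibration("wrist");im=get_image("wrist");cv2.imwrite("pics/w2.png",im[:,:,::-1]);pickle.dump(k,open("w2.pkl","wb"))
o=ctrl.get_obs();print(o["tool_pos"],o["tool_rot"],o["opening"],[(d["extent"],d["conf"]) for d in models.search_frame("wrist","block")])
E
```

```text
t: 3.1
tool_pos: [0.5207, 0.0262, 0.2039]
tool_rot: [-0.28, -3.128, -0.001]
contact_force: [0.1, 0.3, 0.2]
opening: 0.0852
[0.5204 0.0265 0.204 ] [-0.2787 -3.1282 -0.0007] 0.08544677962907943 [([223.5, 112.0, 302.5, 289.4], 0.76), ([1.7, 3.5, 121.0, 73.0], 0.57)]
```

View pics/w2.png

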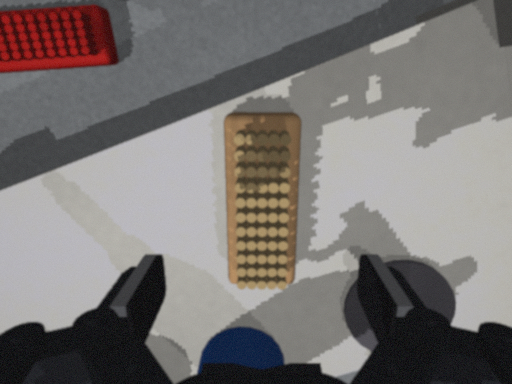

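```bash
python3 - <<'E'
from h import *
import pickle
np.set_printoptions(precision=4,suppress=True)
k=pickle.load(open("w2.pkl","rb"))
W=onz(k,[(224,114),(301,114),(296,284),(229,284)],.136)
o=ctrl.get_obs();R=Ro.from_rotvec(o["tool_rot"])
L=R.inv().apply(W-o["tool_pos"]);print(W,W.mean(0));print(L,L.mean(0))
E
```

```text
[[ 0.4577  0.0144  0.136 ]
 [ 0.466   0.0609  0.136 ]
 [ 0.5856  0.0404  0.136 ]
 [ 0.577  -0.0076  0.136 ]] [0.5216 0.027  0.136 ]
[[ 0.0594 -0.0231  0.0681]
 [ 0.0594  0.0242  0.0681]
 [-0.0619  0.0251  0.068 ]
 [-0.0619 -0.0237  0.068 ]] [-0.0012  0.0006  0.0681]
```

```bash
python3 -m creep '[[1,-0.001,0,0.01,0,0,0],[1,0,0,0.02,0,0,0],[1,0,0,0.02,0,0,0],[1,0,0,0.02,0,0,0],[1,0,0,0.013,0,0,0],[1,0,0,0.006,0,0,0],[1,0,0,0,0,0,0],[0,0,0,0,0,0,0],[0,0,0,0,0,0,0],[0,0,0,0,0,0,0],[0,0,0,0,0,0,0],[0,0,0,0,0,0,0],[0,0,0,0,0,0,0],[0,0,0,0,0,0,0],[0,0,0,0,0,0,0]]' 80
```

```text
t: 4.7
tool_pos: [0.523, 0.0248, 0.1169]
tool_rot: [0.281, 3.126, 0.0]
contact_force: [-0.3, 0.5, 5.9]
opening: 0.0466
```

```bash
python3 -m creep '[[0,0,0,-0.005,0,0,0],[0,0,0,-0.01,0,0,0],[0,0,0,-0.02,0,0,0],[0,0,0,-0.02,0,0,0],[0,0,0,-0.02,0,0,0],[0,0,0,-0.01,0,0,0],[0,0,0,-0.005,0,0,0],[0,0,0,0,0,0,0],[0,0,0,0,0,0,0],[0,0,0,0,0,0,0]]' 
python3 - <<'E'
from h import *
from station import get_image,models
import pickle
np.set_printoptions(precision=4,suppress=True)
o=ctrl.get_obs();print(o["contact_force"],o["wrist_torque"],o["tool_pos"],o["opening"])
k=calibration("wrist");im=get_image("wrist");pickle.dump(k,open("w3.pkl","wb"))
s=get_image("side")
cv2.imwrite("pics/w3.png",np.hstack([im[90:384,120:400],cv2.resize(s[80:230,130:300],(333,294))])[:,:,::-1])
print(delta([.4297,.2040,o["tool_pos"][2]]))
E
```

```text
t: 5.7
tool_pos: [0.5212, 0.025, 0.2039]
tool_rot: [-0.281, -3.127, -0.0]
contact_force: [0.7, 0.1, -1.3]
opening: 0.0465
[ 0.6741  0.0806 -1.2652] [ 0.003   0.0047 -0.0164] [0.5212 0.025  0.2039] 0.04645574169597369
[0.1221 0.1598 0.0005]
```

View pics/w3.png

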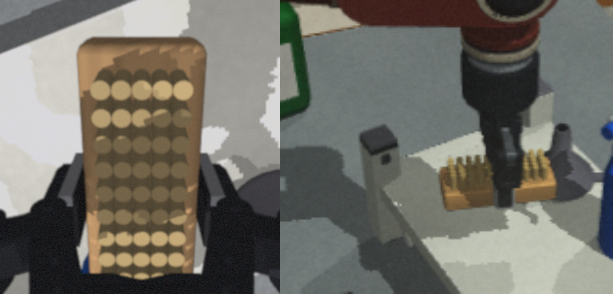

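The block is held level. Now moving above the cap.

```bash
python3 -m creep '[[0,0.008,0.010,0,0,0,0],[0,0.018,0.024,0,0,0,0],[0,0.022,0.029,0,0,0,0],[0,0.022,0.029,0,0,0,0],[0,0.022,0.029,0,0,0,0],[0,0.018,0.024,0,0,0,0],[0,0.009,0.011,0,0,0,0],[0,0.003,0.004,0,0,0,0],[0,0,0,0.010,0,0,0],[0,0,0,0.005,0,0,0],[0,0,0,0,0,0,0],[0,0,0,0,0,0,0],[0,0,0,0,0,0,0]]' 
python3 - <<'E'
from h import *
from station import get_image,models
np.set_printoptions(precision=4,suppress=True)
o=ctrl.get_obs();print(o["contact_force"],o["wrist_torque"],o["tool_pos"],delta([.4297,.2040,o["tool_pos"][2]]))
s=get_image("side");cv2.imwrite("pics/s2.png",cv2.resize(s[90:220,100:260],None,fx=4,fy=4,interpolation=cv2.INTER_CUBIC)[:,:,::-1])
# predicted side px of block bottom corners
R=Ro.from_rotvec(o["tool_rot"])
P=R.apply([[sx*.06,sy*.024,.0036] for sx,sy in((1,1),(1,-1),(-1,-1),(-1,1))])+o["tool_pos"]
print((proj(calibration("side"),P)-[100,90])*4)
E
```

```text
t: 7.1
tool_pos: [0.4308, 0.2036, 0.1904]
tool_rot: [0.283, 3.129, -0.0]
contact_force: [0.6, 0.0, -1.3]
opening: 0.0464
[ 0.6065  0.0044 -1.2773] [ 0.0317  0.0144 -0.0161] [0.4308 0.2036 0.1904] [ 0.0011  0.0002 -0.    ]
[[219.1835 203.6   ]
 [221.2706 252.9491]
 [427.7055 231.1135]
 [419.1886 182.8823]]
```

View pics/s2.png

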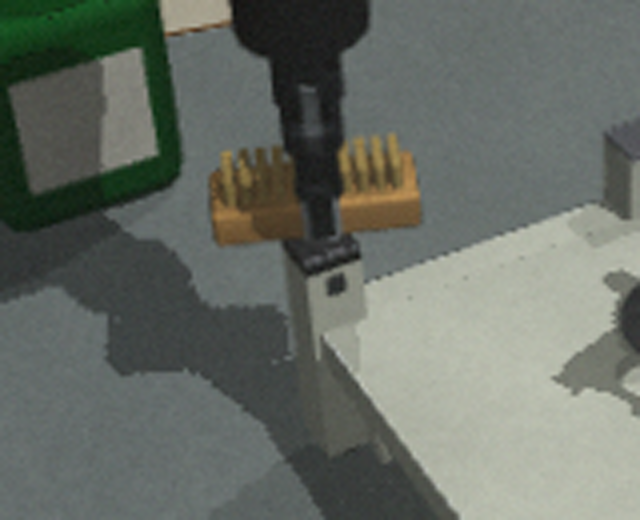

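```bash
python3 -m creep '[[0,0.001,0,0.002,0,0,0],[0,0,0,0.003,0,0,0],[0,0,0,0.003,0,0,0],[0,0,0,0.002,0,0,0],[0,0,0,0.001,0,0,0],[0,0,0,0.001,0,0,0],[0,0,0,0,0,0,0]]'; python3 -m creep '[[0,0,0,0.001,0,0,0],[0,0,0,0.001,0,0,0],[0,0,0,0.0,0,0,0]]';  python3 -m creep '[[0,0,0,0.001,0,0,0],[0,0,0,0.001,0,0,0],[0,0,0,0.0,0,0,0]]'
```

```text
t: 7.85
tool_pos: [0.4293, 0.2043, 0.1782]
tool_rot: [-0.282, -3.129, 0.0]
contact_force: [0.5, -0.1, -1.6]
opening: 0.0466
t: 8.15
tool_pos: [0.4293, 0.2043, 0.1761]
tool_rot: [-0.282, -3.129, 0.0]
contact_force: [-0.9, -1.2, -1.3]
opening: 0.0465
t: 8.45
tool_pos: [0.4293, 0.2042, 0.1741]
tool_rot: [-0.282, -3.129, 0.0]
contact_force: [-0.2, -0.4, -1.3]
opening: 0.0462
```

```bash
for i in 1; do python3 -m creep '[[0,0,0,0.0005,0,0,0],[0,0,0,0.0005,0,0,0],[0,0,0,0.0,0,0,0]]'; done; python3 -m creep '[[0,0,0,0.0005,0,0,0],[0,0,0,0.0005,0,0,0],[0,0,0,0.0,0,0,0]]'
```

```text
t: 8.75
tool_pos: [0.4295, 0.2043, 0.1734]
tool_rot: [0.282, 3.129, 0.0]
contact_force: [-0.9, 0.4, 0.4]
opening: 0.0464
t: 9.05
tool_pos: [0.4297, 0.2044, 0.173]
tool_rot: [0.281, 3.128, 0.0]
contact_force: [-0.4, -0.4, 3.4]
opening: 0.0465
```

```bash
python3 -m creep '[[0,0,0,0.0005,0,0,0],[0,0,0,0.0005,0,0,0],[0,0,0,0.0,0,0,0]]'; python3 -m creep '[[0,0,0,0.0005,0,0,0],[0,0,0,0.0005,0,0,0],[0,0,0,0.0,0,0,0]]'
```

```text
t: 9.35
tool_pos: [0.43, 0.2044, 0.1722]
tool_rot: [0.281, 3.127, 0.001]
contact_force: [-0.7, -1.4, 5.5]
opening: 0.0461
t: 9.65
tool_pos: [0.43, 0.2045, 0.1715]
tool_rot: [0.281, 3.127, 0.001]
contact_force: [-1.2, -0.8, 6.5]
opening: 0.0469
```

```bash
python3 -m creep '[[0,0,0,0.0005,0,0,0],[0,0,0,0.0005,0,0,0],[0,0,0,0.0,0,0,0]]'; python3 -c "
from station import ctrl;o=ctrl.get_obs();print(o['wrist_torque'])"
```

```text
t: 9.95
tool_pos: [0.43, 0.2045, 0.1711]
tool_rot: [0.281, 3.127, 0.001]
contact_force: [-3.6, -0.6, 9.6]
opening: 0.0465
[-0.15799941  0.56523664  0.01027567]
```

```bash
python3 -m creep '[[0,0,0,0.0005,0,0,0],[0,0,0,0.0005,0,0,0],[0,0,0,0.0,0,0,0]]'; python3 -m creep '[[0,0,0,0.0005,0,0,0],[0,0,0,0.0005,0,0,0],[0,0,0,0.0,0,0,0]]'
```

```text
t: 10.25
tool_pos: [0.43, 0.2045, 0.1707]
tool_rot: [0.281, 3.127, 0.001]
contact_force: [-5.1, -0.9, 11.4]
opening: 0.0468
t: 10.55
tool_pos: [0.4301, 0.2045, 0.1703]
tool_rot: [0.281, 3.127, 0.001]
contact_force: [-5.7, -2.0, 14.0]
opening: 0.0466
```

```bash
python3 -m creep '[[0,0,0,0.0005,0,0,0],[0,0,0,0.0005,0,0,0],[0,0,0,0.0,0,0,0]]'; python3 -c "
from station import ctrl;o=ctrl.get_obs();print(o['wrist_torque'])"
```

```text
t: 10.85
tool_pos: [0.4301, 0.2045, 0.1699]
tool_rot: [0.281, 3.127, 0.0]
contact_force: [-7.8, -2.9, 16.4]
opening: 0.0469
[-5.07601852e-01  1.29341400e+00  6.20952977e-05]
```

```bash
python3 -m creep '[[0,0.0005,-0.0003,0.000,0,0,0],[0,0.0005,-0.0002,0.000,0,0,0],[0,0,0,0.0,0,0,0]]'
```

```text
t: 11.15
tool_pos: [0.43, 0.2045, 0.1699]
tool_rot: [0.281, 3.124, 0.003]
contact_force: [-3.2, -0.7, 13.0]
opening: 0.0465
```

```bash
python3 -m creep '[[0,0.0003,-0.0001,0.0005,0,0,0],[0,0.0003,-0.0001,0.0005,0,0,0],[0,0,0,0.0,0,0,0]]';python3 -m creep '[[0,0.0002,-0.0001,0.0005,0,0,0],[0,0.0002,-0.0001,0.0005,0,0,0],[0,0,0,0.0,0,0,0]]'
```

```text
t: 11.45
tool_pos: [0.43, 0.2045, 0.1698]
tool_rot: [0.281, 3.123, 0.003]
contact_force: [-3.1, -0.3, 15.6]
opening: 0.0466
t: 11.75
tool_pos: [0.4299, 0.2044, 0.1681]
tool_rot: [0.281, 3.122, 0.004]
contact_force: [0.2, -0.2, 11.9]
opening: 0.0467
```

```bash
python3 -m creep '[[0,0.0001,0,0.0005,0,0,0],[0,0.0001,0,0.0005,0,0,0],[0,0,0,0.0,0,0,0]]'
```

```text
t: 12.05
tool_pos: [0.43, 0.2044, 0.1679]
tool_rot: [0.281, 3.121, 0.004]
contact_force: [-0.8, -1.0, 15.7]
opening: 0.0462
```

Force dropped from 15.6 to 11.9 N and the tool fell 1.7 mm, then went stiff, so the cap has clicked. Now retreating straight up and looking.

```bash
python3 -m creep '[[0,0,0,-0.002,0,0,0],[0,0,0,-0.003,0,0,0],[0,0,0,-0.005,0,0,0],[0,0,0,-0.010,0,0,0],[0,0,0,-0.012,0,0,0],[0,0,0,-0.006,0,0,0],[0,0,0,-0.002,0,0,0],[0,0,0,0,0,0,0],[0,0,0,0,0,0,0]]'
python3 -m creep '[[0,-0.008,-0.010,0,0,0,0],[0,-0.018,-0.024,0,0,0,0],[0,-0.022,-0.029,0,0,0,0],[0,-0.022,-0.029,0,0,0,0],[0,-0.022,-0.029,0,0,0,0],[0,-0.018,-0.024,0,0,0,0],[0,-0.009,-0.011,0,0,0,0],[0,-0.003,-0.004,0,0,0,0],[0,0,0,0,0,0,0],[0,0,0,0,0,0,0]]'
python3 - <<'E'
from h import *
from station import get_image
np.set_printoptions(precision=4,suppress=True)
o=ctrl.get_obs();print(o["contact_force"],o["tool_pos"],delta([.5215,.0255,.1169]),Ro.from_rotvec(o["tool_rot"]).as_matrix()[:,2])
s=get_image("side");t=get_image("top");a=cv2.resize(s[130:180,155:205],(300,300),interpolation=cv2.INTER_NEAREST)
b=cv2.resize(s[130:230,200:300],(300,300),interpolation=cv2.INTER_CUBIC)
old=cv2.resize(cv2.imread("pics/side0.png")[130:180,155:205,::-1],(300,300),interpolation=cv2.INTER_NEAREST)
cv2.imwrite("pics/s3.png",np.hstack([old,a])[:,:,::-1])
E
```

```text
t: 12.95
tool_pos: [0.4268, 0.2037, 0.203]
tool_rot: [-0.282, -3.128, 0.0]
contact_force: [-0.2, -0.6, -0.9]
opening: 0.0465
t: 13.95
tool_pos: [0.5181, 0.0253, 0.2031]
tool_rot: [-0.28, -3.128, -0.001]
contact_force: [0.6, -0.1, -1.9]
opening: 0.0461
[ 0.6265 -0.0924 -1.8527] [0.5181 0.0253 0.2031] [-0.0034  0.0007  0.0862] [-0.0006  0.0005 -1.    ]
```

View pics/s3.png

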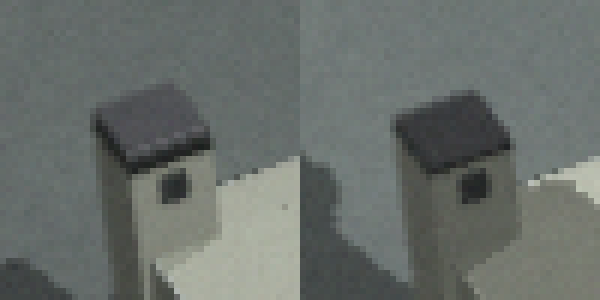

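Left is before, right is now: the head's top edge dropped about 2 px against the post window and the black gap has gone, so the cap is flush. Next I lower the block.

```bash
python3 -m creep '[[0,0,0,0.01,0,0,0],[0,0,0,0.02,0,0,0],[0,0,0,0.02,0,0,0],[0,0,0,0.018,0,0,0],[0,0,0,0.010,0,0,0],[0,0,0,0.004,0,0,0],[0,0,0,0,0,0,0]]'; python3 -m creep '[[0,0,0,0.001,0,0,0],[0,0,0,0.001,0,0,0],[0,0,0,0,0,0,0]]'
```

```text
t: 14.75
tool_pos: [0.5182, 0.0248, 0.1208]
tool_rot: [-0.281, -3.128, -0.0]
contact_force: [-0.2, -0.5, -1.8]
opening: 0.0467
t: 15.05
tool_pos: [0.519, 0.0245, 0.12]
tool_rot: [0.282, 3.128, -0.0]
contact_force: [-0.7, 0.4, -1.3]
opening: 0.0464
```

```bash
python3 -m creep '[[0,0,0,0.001,0,0,0],[0,0,0,0.001,0,0,0],[0,0,0,0,0,0,0]]'; python3 -m creep '[[0,0,0,0.0005,0,0,0],[0,0,0,0.0005,0,0,0],[0,0,0,0,0,0,0]]'
```

```text
t: 15.35
tool_pos: [0.5184, 0.0246, 0.1172]
tool_rot: [-0.282, -3.129, -0.0]
contact_force: [-0.1, 0.5, -0.7]
opening: 0.0467
t: 15.65
tool_pos: [0.5188, 0.0246, 0.1169]
tool_rot: [0.281, 3.128, -0.0]
contact_force: [-1.6, 0.9, 2.2]
opening: 0.0464
```

```bash
python3 -m creep '[[1,0,0,0,0,0,0],[1,0,0,0,0,0,0],[1,0,0,0,0,0,0],[1,0,0,0,0,0,0],[1,0,0,0,0,0,0],[1,0,0,0,0,0,0],[1,0,0,-0.005,0,0,0],[1,0,0,-0.015,0,0,0],[1,0,0,-0.025,0,0,0],[1,0,0,-0.03,0,0,0],[1,0,0,-0.03,0,0,0],[1,0,0,-0.02,0,0,0],[1,0,0,-0.005,0,0,0],[1,0,0,0,0,0,0],[1,0,0,0,0,0,0]]'
python3 - <<'E'
from h import *
from station import get_image
o=ctrl.get_obs();print(o["tool_pos"],o["contact_force"],o["opening"])
s=get_image("side");w=get_image("wrist")
cv2.imwrite("pics/f.png",np.hstack([cv2.resize(s[110:360,150:400],(400,400)),cv2.resize(w,(400,400))])[:,:,::-1])
E
```

```text
t: 17.15
tool_pos: [0.518, 0.0246, 0.2452]
tool_rot: [-0.281, -3.127, -0.0]
contact_force: [-0.4, 0.7, -1.1]
opening: 0.0851
[0.51795951 0.02464334 0.245228  ] [-0.36915276  0.68781305 -1.0800244 ] 0.08505756529967527
```

View pics/f.png

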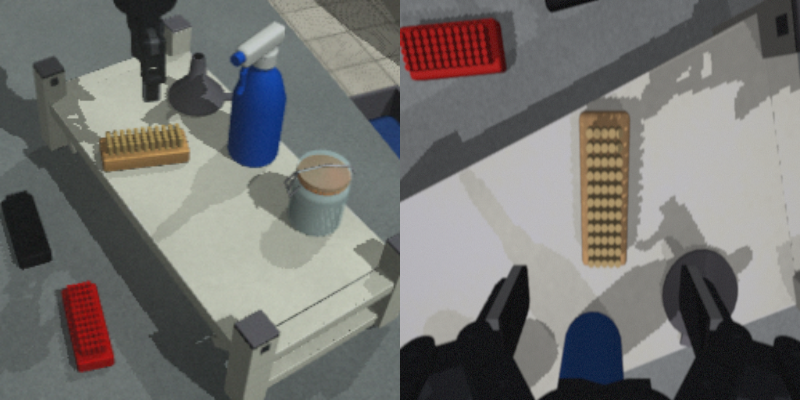

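```bash
python3 -c "
from station import finish_job;print(finish_job())"
```

```text
the job is handed in; nothing more can be done
None
```

I pressed the proud cap home with the back of the wooden block. It was the one in the front post on the shelf's +y side. I then laid the block back near its original spot, bristles up, and handed the job in at about 17 s.

- **Press:** The measured force rose to about 16 N vertically, about 18 N in all with sideways load and the block's weight. The tool then dropped 1.7 mm and the force fell to about 12 N. A further push went stiff, which means the rim had stopped it.
- **Force readings:** The force was only read between short steps, so the exact peak at the click wasn't captured. The drop I read was about 4 N, against the 5 N or more described.
- **Sideways load:** It grew to about 8 N partway through the press, so I eased the tool sideways to relieve it before going on.
- **Last pictures:** After the press, the dark gap under the cap was gone and its head sat about 2 px lower. The final view showed the block flat on the deck, the fingers open and clear, and the jar, funnel and spray bottle looking undisturbed.
- **Not checked:** I did not measure the final cap height to the millimetre. The last force reading of about -1 N vertically, with the gripper empty, is within the noise I saw throughout.

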